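Load the hub test stand and click the clamp knob home

ROBOT

A 6-joint arm with a two-finger parallel gripper is mounted at the origin on the work surface. World frame = base frame: x ahead of the robot, y to its left, z up, the work surface at z = 0. Lengths are in m, angles in rad, forces in N, time in s.
With the tool pointing down it reaches from about 0.25 to 0.725 m from the base axis. Payload 4 kg.
Tool frame: the origin (TCP) lies on the centre line of the jaws, within the pads' length; the fingertips stand ahead of it and the grasp point (between the pads) lies 11 mm behind it (bot.tip_extent is the z of the fingertips in the tool frame, in m); z points along the fingers, y is the direction in which the jaws open and shut (so a half turn about z gives the same grasp; the last joint's range is limited). The gripper opens to 85 mm and grips with 20 to 120 N. Pads are 22 mm wide; open, the fingers measure 114 mm over their backs; the gripper's body (76 mm by 85 mm) begins 54 mm behind the grasp point. The pads swing forward as they close: fully open they stand 13 mm farther back than shut.
Start: joints at [-1.262, 0.241, 0.005, 1.335, 0, 1.571], TCP at [0.152, -0.476, 0.239] pointing down, gripper open.
Joint ranges: [-2.72, 2.72], [-1.05, 1.87], [-1.09, 1.28], [-1.99, 2.15], [-1.42, 1.44], [-3.14, 3.14]. Speed limits (rad/s): [2.79, 2.79, 3.14, 3.14, 3.14, 3.14].

INTERFACE

Orientations are given as a unit quaternion [x, y, z, w].
In Python, from workcell import bot gives the robot as it stands.
- The arm moves only by the shell command python3 -m jog 'ROWS'. ROWS is JSON, a list that holds one entry, the list of rows, each a list of 7 numbers: the shift along the world's x, y, z in m, then the turn, a rotation vector about the world's x, y, z in degrees, then the closure in counts, from 0 (fully open) to 255 (shut). In form: [[[tx, ty, tz, ax, ay, az, fingers], ...]]. A call has 1 to 10 rows; each row is the pose to reach, as a shift and turn from the pose commanded when the call began; what a row does not reach only later rows make up. A row lasts 1/12 s, in which the tool goes at most 41.7 mm and 7.16 degrees, less where a joint would pass 70% of its speed; a pose out of reach is approached as far as the arm can. A call with a gripper value outside its range is refused whole. The fingers move at their own pace and stop on an object; the grip force is fixed at half the most. Time passes only in rows, so rows that repeat a pose let the fingers close. It gives the time, the measured TCP pose, the force and the opening at its end, in the units of the state.
- bot.get_obs(): the state, without advancing time (a new reading comes with each control period).
- bot.camera(name): name is "side" or "top" or "wrist"; returns the picture (400x640x3 uint8, blue, green, red); there is no depth.
- bot.camera_model(name): a dict with "K" (3x3 intrinsics, pixels), "T" (4x4, takes a point from camera to world coordinates). Camera axes: x right, y down, z forward; pixel columns grow to the right and rows downward; lengths in m; the calibration is good to about 2 mm. The wrist camera is an equidistant fisheye: a pixel r from the principal point sees the ray r / f radians off the axis. A picture is of the moment at which its call begins: read the wrist's pose just before it. camera_model takes no time and is no camera call; for the wrist camera it gives the pose at the moment of the call.
- bot.job_done(): hands the job in, once; it reports no verdict.
The state is a dict: "clock": time; "joint_pos": joint angles; "joint_vel": joint speeds; "tau": joint torques, N m; "eef_pos": TCP position; "tool_rot": TCP orientation; "ft_force": force on the tool from outside, world axes, zero at the start; "ft_torque": the same for the moment, N m; "grip_width": finger opening in m.
Only numpy, scipy, OpenCV 4.12 (cv2) and the standard library are available. Lean on these libraries where they do the work, as an engineer would, in place of code of your own. Each camera call takes 0.05 s, during which the arm holds its last target. There are 200 camera calls.

TASK

Take the flanged hub, lower it flange-down over the centring spigot of the test stand (keep hold of it until it is on the spigot, do not drop it) until it sits fully home, and let go. Then turn the clamp knob on the stand's sloped console clockwise until it clicks past its detent and stays there by itself, so that the clamp bolt reaches over the hub's flange. Leave the pulley, block, screwdriver and power adapter where they are, and let go of everything at the end.

Things in the scene. Friction and masses are not known exactly. Their poses are not given: they have to be found in the camera images.
- hub: Flanged hub to load: plain aluminium, 0.18 to 0.35 kg, flange-down on the bench. Flange 72 mm across, 8 mm thick, with six dark dots; on it a round boss 36 mm across, its top 40 mm above the underside (32 mm of boss to grip); a 26 mm bore right through. Origin: centre of the underside; z up along the bore. Round: yaw does not matter.
- stand: Fixed test stand, base plate 150 (x) x 256 (y) x 12 mm. Origin on the bench; x away from the robot at yaw 0, y left. On +y a dark nest 84 mm across with the spigot; at y -128 to -16 a grey wedge console, its face sloping 35 deg: 35 mm high at x -65, 126 mm at x +65. Between them the bolt's guide, 36 mm wide, y -7 to 13, 48.5 mm high. Nothing overhangs.
- seat (a point): Centre of the nest's flat top, where the flange must rest, 22 mm above the bench; at stand x 0, y +70 mm. Axes as the stand's. From its middle rises the steel spigot: 24 mm in diameter, 10 mm high, its top 3 mm chamfered. The hub is fully home when its origin is at this point.
- knob_grip (a point): Point on the clamp knob's axis, fixed to it, at stand x -21, y -72, z 110 mm. z: the axis, out of the slope, leaning 35 deg from vertical towards stand -x; x: along the bar to its white-lined end. Black disc 52 mm across, 8 mm thick, with an upright bar 50 mm long, 16 wide, 32 tall. The point is 30 mm above the disc's underside, 36 above the panel; the bar's top is 10 mm farther out.
- torque_knob (a joint): Knob angle, rad: 0 at the start, grows clockwise seen from outside. Resists with up to about 0.15 N m; detent summit at 0.63: before it springs back to 0, past it snaps on to its clamped rest at 1.26 and stays; stop at 1.40. The white line points 0.62 rad left (+y) of straight up-slope at 0, 0.64 right of it when clamped; white ticks on the panel mark both. One grasp does the turn.
- bolt_tip (a point): Middle of the end face of the clamp bolt, a flat steel bar 22 mm wide and 9 mm thick, centre 37 mm above the bench; the knob drives it towards the nest (stand +y) 16 mm per rad. At the start it is 9 mm short of the seated flange's edge; clamped, it reaches 11 mm over the flange, 2.5 mm above it. A hub that is not home blocks it.
- pulley: Bystander: grooved aluminium pulley, 84 mm across, 24 mm thick with a 28 mm raised centre to 30 mm, no through hole, lying near the hub. Origin: centre of its underside. The hub and the pulley may swap places.
- block: Bystander: yellow block 50 x 30 x 30 mm. Origin: centre of its underside.
- driver: Bystander: screwdriver 200 mm long with black handle, lying along its x. Origin: under its middle.
- adapter: Bystander: black power adapter box 100 x 55 x 32 mm. Origin: centre of its underside.
There are look-alikes about, which are no part of the job. What is shaped like the hub but green or turquoise is not meant.

How it is judged:
By the outcome, as a careful person would: the job done as asked, in the order asked, and still so for the second after the job is handed in, with the robot touching nothing.
It also fails if it takes over 51 s, if anything falls off the work surface, if the arm or the gripper's body presses on something with over 40 N, if the wrist force passes 120 N, or if a joint passes its speed limit or range.

## Working session

There is one attempt and no reset: what is moved stays moved. The work goes in short steps, Python scripts to look and compute and a shell command to move; the robot and the scene stay as the last step left them, time stands still between calls to the robot, and variables do not carry over. Pictures are saved under pics/ and viewed, about 8 in all and at most 12, crops included, and the job is handed in when it is done.

```bash
mkdir -p pics; ls; python3 - <<'E'
from workcell import bot
import cv2,numpy as np
o=bot.get_obs();print(o['clock'],o['eef_pos'],o['tool_rot'],o['grip_width'],bot.tip_extent)
for n in['top','side']:
    m=bot.camera_model(n);print(n,np.round(m['K'],1).tolist(),np.round(m['T'],4).tolist())
    cv2.imwrite(f'pics/{n}0.png',bot.camera(n))
print(bot.get_obs()['clock'])
E
```

```text
pics
0.0 [ 0.15174881 -0.47577556  0.23840608] [ 9.88107975e-01  1.53758031e-01 -1.55045431e-04 -1.03646190e-03] 0.08540051705067374 0.008
top [[450.4, 0.0, 319.4], [0.0, 450.4, 199.3], [0.0, 0.0, 1.0]] [[0.0286, -0.9819, 0.1873, 0.3537], [-0.9992, -0.0332, -0.0216, 0.039], [0.0274, -0.1865, -0.9821, 1.3697], [0.0, 0.0, 0.0, 1.0]]
side [[388.2, 0.0, 316.6], [0.0, 388.2, 198.1], [0.0, 0.0, 1.0]] [[0.9899, -0.09, 0.1094, 0.4857], [-0.1409, -0.7037, 0.6964, -0.7322], [0.0143, -0.7048, -0.7093, 0.8563], [0.0, 0.0, 0.0, 1.0]]
0.1
```

View pics/top0.png

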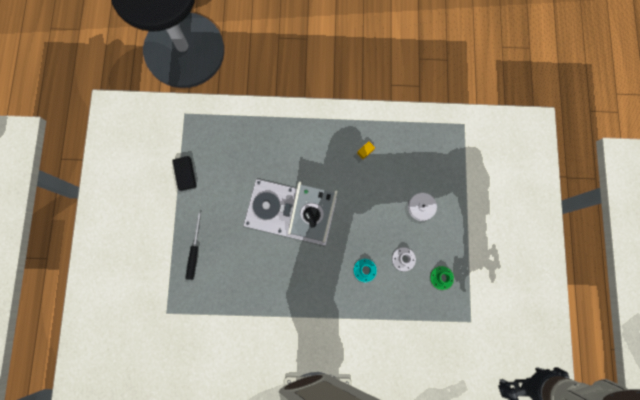

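View pics/side0.png

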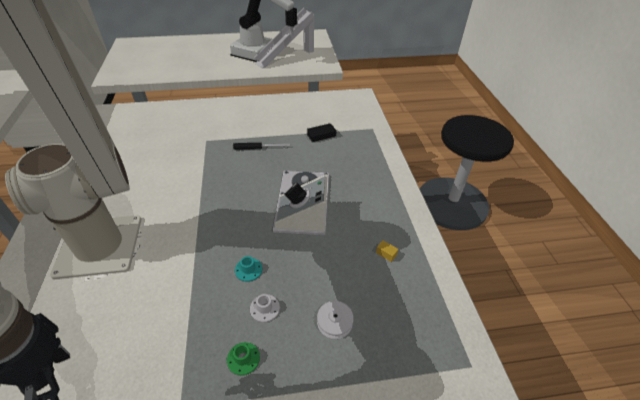

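The top view shows four round things: grey hub with dots and bore (404,259), teal copy (365,269), green copy (441,277), and the grooved pulley (422,207). Only the grey one at (404,259) is plain aluminium with six dots and a bore. In the side view it is at (265,307). The stand is at about (290,212) in the top view and (303,200) in the side view. I'll confirm with one enlarged crop.

```bash
cat > h.py <<'E'
from workcell import bot
import cv2,numpy as np
def ray(m,u,v):
    K,T=np.array(m['K']),np.array(m['T']);d=T[:3,:3]@np.linalg.solve(K,[u,v,1.]);return T[:3,3],d/np.linalg.norm(d)
def fray(m,u,v):
    K,T=np.array(m['K']),np.array(m['T']);x,y=u-K[0,2],v-K[1,2];r=np.hypot(x,y);t=r/K[0,0]
    return T[:3,3],T[:3,:3]@np.array([np.sin(t)*x/max(r,1e-9),np.sin(t)*y/max(r,1e-9),np.cos(t)])
def plane(r,z): return r[0]+r[1]*(z-r[0][2])/r[1][2]
def cross(*rs):
    A=sum(np.eye(3)-np.outer(d,d) for _,d in rs);b=sum((np.eye(3)-np.outer(d,d))@o for o,d in rs)
    p=np.linalg.solve(A,b);return p,[float(np.linalg.norm(np.cross(p-o,d))) for o,d in rs]
E
python3 - <<'E'
import cv2,numpy as np
t=cv2.imread('pics/top0.png');s=cv2.imread('pics/side0.png')
def c(i,x,y,w,h): return cv2.resize(i[y:y+h,x:x+w],(400,300),interpolation=cv2.INTER_CUBIC)
cv2.imwrite('pics/crop1.png',np.vstack([np.hstack([c(t,236,170,108,81),c(t,378,230,60,45)]),np.hstack([c(s,260,160,88,66),c(s,235,285,60,45)])]))
E
```

```text
(no output)
```

View pics/crop1.png

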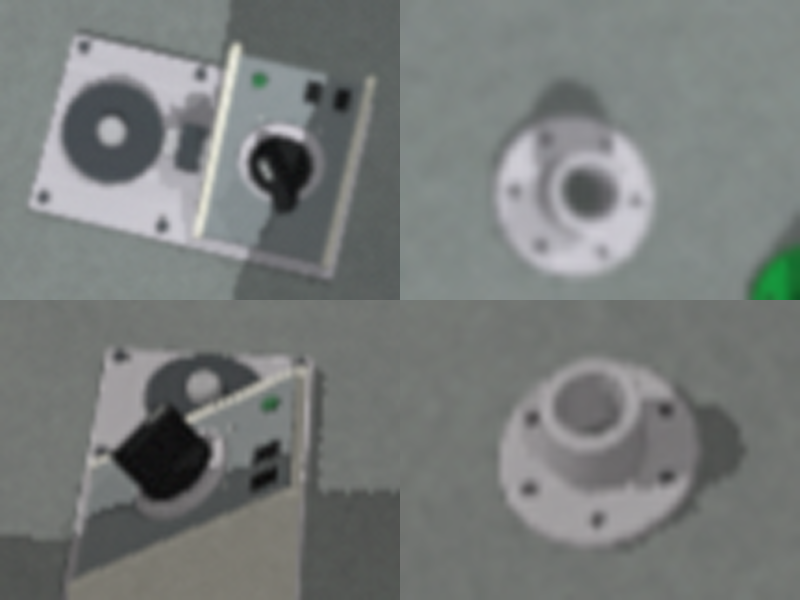

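The crop confirms the hub: plain grey, six dots, open bore. The nest with its spigot, the knob (bar pointing down-slope at its near end, with the white line at the far side) and the four plate screws are all visible.

```bash
python3 - <<'E'
from h import *
T,S=bot.camera_model('top'),bot.camera_model('side')
tc=lambda x,y,x0,y0,k:(x0+x*k,y0+y*k)
f=lambda a,b:[np.round(v,4) for v in cross(ray(T,*a),ray(S,*b))]
print('hub top',f(tc(590,193,378,230,.15),tc(591,98,235,285,.15)))
print('spigot top',f(tc(111,131,236,170,.27),tc(204,82,260,160,.22)))
for n,p in dict(ul=(84,47),ll=(43,197),lr=(162,225),ur=(200,75)).items(): print(n,plane(ray(T,*tc(*p,236,170,.27)),.012).round(4))
print('nest',plane(ray(T,*tc(112,132,236,170,.27)),.022).round(4))
m=bot.camera_model('wrist');print(np.round(m['K'],1).tolist(),np.round(m['T'],3).tolist())
E
```

```text
hub top [array([ 0.4946, -0.3711,  0.2236]), array([0.0642, 0.0642])]
spigot top [array([0.5868, 0.1698, 0.0318]), array([0.0018, 0.0018])]
ul [0.6585 0.1976 0.012 ]
ll [0.5319 0.2242 0.012 ]
lr [0.512  0.1262 0.012 ]
ur [0.6381 0.1003 0.012 ]
nest [0.5859 0.1698 0.022 ]
[[309.7, 0.0, 313.9], [0.0, 309.7, 202.3], [0.0, 0.0, 1.0]] [[0.303, -0.918, -0.255, 0.217], [-0.953, -0.293, -0.08, -0.456], [-0.001, 0.267, -0.964, 0.373], [0.0, 0.0, 0.0, 1.0]]
```

```bash
python3 - <<'E'
from h import *
from scipy.spatial.transform import Rotation as R
T,S=bot.camera_model('top'),bot.camera_model('side')
print('hub top',cross(ray(T,406.5,258.95),ray(S,263.65,299.7)))
print(plane(ray(T,406.5,258.95),.04))
yaw=np.arctan2(-.0266,.1266)
print(np.degrees(yaw)); Rz=R.from_euler('z',yaw)
o=np.array([.5863,.1698,0])-Rz.apply([0,.07,0]);print('stand',o,'knob',o+Rz.apply([-.021,-.072,.11]))
print('tooly yaw', R.from_quat(bot.get_obs()['tool_rot']).as_matrix().round(3).tolist())
E
```

```text
hub top (array([ 0.43897752, -0.25087662,  0.04439106]), [0.0020737746725870724, 0.0020737746725871396])
[ 0.43719786 -0.25212147  0.04      ]
-11.865847395274942
stand [0.57190654 0.10129578 0.        ] knob [0.53655057 0.03515233 0.11      ]
tooly yaw [[0.953, 0.304, -0.001], [0.304, -0.953, 0.002], [0.0, -0.002, -1.0]]
```

Corrected hub top: about (0.438, -0.2515), z≈0.044, which agrees with 40 mm. The seat is at (0.586, 0.170), spigot top z≈0.032, stand yaw ≈ -11.9°. The arm goes above the hub with the jaws along stand x, to look with the wrist camera.

```bash
python3 -m jog '[[[0.286,0.224,-0.04,0,0,60,0],[0.286,0.224,-0.04,0,0,60,0],[0.286,0.224,-0.04,0,0,60,0],[0.286,0.224,-0.04,0,0,60,0],[0.286,0.224,-0.04,0,0,60,0],[0.286,0.224,-0.04,0,0,60,0],[0.286,0.224,-0.04,0,0,60,0],[0.286,0.224,-0.04,0,0,60,0],[0.286,0.224,-0.04,0,0,60,0],[0.286,0.224,-0.04,0,0,60,0]]]'
python3 - <<'E'
from h import *
o=bot.get_obs();print(o['clock'],o['eef_pos'],o['joint_pos'].round(3) if hasattr(o['joint_pos'],'round') else o['joint_pos'])
m=bot.camera_model('wrist');np.save('m1.npy',m,allow_pickle=True)
cv2.imwrite('pics/w1.png',bot.camera('wrist'))
E
```

```text
clock: 0.93
eef_pos: [0.4415, -0.2484, 0.1979]
tool_rot: [0.776, 0.631, 0.001, -0.001]
ft_force: [0.3, -0.7, 0.1]
grip_width: 0.0853
0.9333 [ 0.44152429 -0.24841813  0.19793629] [-0.514  0.276 -0.057  1.238  0.002  1.263]
```

View pics/w1.png

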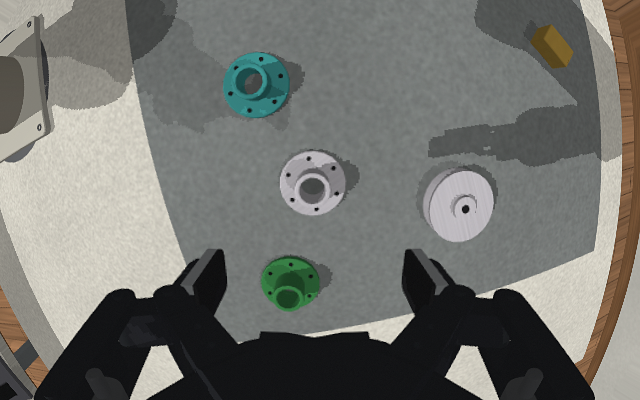

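The wrist view shows the hub at (312,187), teal at (257,85), green at (290,284) and the pulley at (458,205). Jaws are along left–right, clear of the neighbours. Next I get the ring centres by mask.

```bash
python3 - <<'E'
from h import *
m=np.load('m1.npy',allow_pickle=True).item()
im=cv2.imread('pics/w1.png');hsv=cv2.cvtColor(im,cv2.COLOR_BGR2HSV)
roi=np.zeros(im.shape[:2],np.uint8);cv2.circle(roi,(312,185),45,255,-1)
g=cv2.cvtColor(im,cv2.COLOR_BGR2GRAY)
mk=cv2.bitwise_and(cv2.inRange(g,145,255),roi)
c,h=cv2.findContours(mk,cv2.RETR_CCOMP,cv2.CHAIN_APPROX_NONE)
for k,q in enumerate(c):
    if cv2.contourArea(q)>80: print(cv2.contourArea(q),cv2.fitEllipse(q),h[0][k][3])
E
python3 - <<'E'
from h import *
m=np.load('m1.npy',allow_pickle=True).item()
T,S=bot.camera_model('top'),bot.camera_model('side')
w=fray(m,312.5,187.5)
print(cross(w,ray(T,406.5,258.95),ray(S,263.65,299.7)),plane(w,.04),bot.get_obs()['eef_pos'])
print(m['T'].round(3))
E
```

```text
2467.5 ((309.9329528808594, 184.98666381835938), (58.73488235473633, 62.122718811035156), 175.41464233398438) -1
594.0 ((311.742919921875, 190.365966796875), (27.31367301940918, 27.765884399414062), 47.660118103027344) 0
(array([ 0.43965084, -0.24911161,  0.04121845]), [0.0027152802757182616, 0.0037064112112604954, 0.001270544740526656]) [ 0.44096594 -0.24696651  0.04      ] [ 0.43943693 -0.25002288  0.19817271]
[[ 0.979 -0.198 -0.054  0.456]
 [-0.205 -0.943 -0.26  -0.183]
 [ 0.001  0.266 -0.964  0.333]
 [ 0.     0.     0.     1.   ]]
```

```bash
python3 -m jog '[[[0.002,0.002,-0.04,0,0,0,0],[0.002,0.002,-0.08,0,0,0,0],[0.002,0.002,-0.09,0,0,0,0],[0.002,0.002,-0.09,0,0,0,0],[0.002,0.002,-0.09,0,0,0,0],[0.002,0.002,-0.09,0,0,0,0]]]'
python3 - <<'E'
from h import *
o=bot.get_obs();print(o['clock'],o['eef_pos'],np.array(o['joint_vel']).round(3))
m=bot.camera_model('wrist');np.save('m2.npy',m,allow_pickle=True)
im=bot.camera('wrist');cv2.imwrite('pics/w2.png',im)
cv2.imwrite('pics/w2c.png',cv2.resize(im[130:330,170:470],None,fx=2.5,fy=2.5,interpolation=cv2.INTER_CUBIC))
E
```

```text
clock: 1.48
eef_pos: [0.4409, -0.2517, 0.1114]
tool_rot: [0.779, 0.627, 0.001, 0.002]
ft_force: [1.1, 0.0, 1.6]
grip_width: 0.0852
1.4833 [ 0.44092578 -0.2517258   0.11142643] [ 0.006 -0.011  0.011 -0.008  0.001  0.   ]
```

View pics/w2c.png

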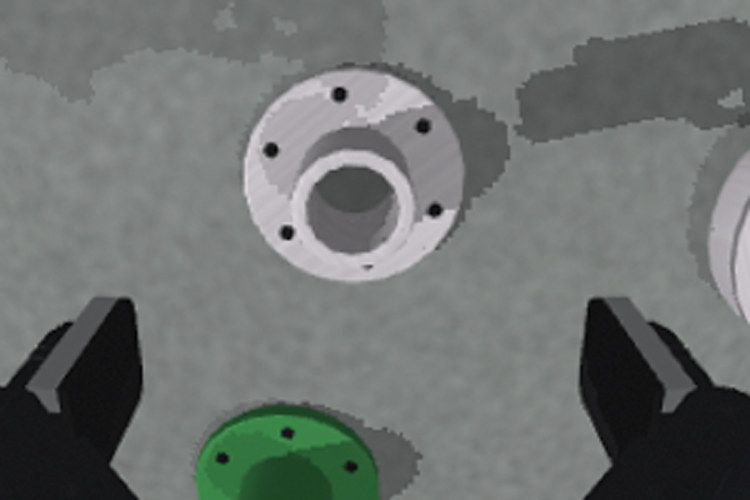

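The hub's boss ring centre is at crop (352,203), or full pixel (310.8,211.2). The pads sit symmetric about it, within about 2–3 mm.

```bash
python3 - <<'E'
from h import *
m=np.load('m2.npy',allow_pickle=True).item();m1=np.load('m1.npy',allow_pickle=True).item()
T,S=bot.camera_model('top'),bot.camera_model('side')
w=fray(m,310.8,211.2)
print(cross(w,ray(T,406.5,258.95),ray(S,263.65,299.7)),plane(w,.04))
print(cross(w,fray(m1,312.5,188)))
print(bot.get_obs()['eef_pos'])
E
```

```text
(array([ 0.43944335, -0.24943237,  0.04136257]), [0.002085167249281016, 0.0033188251503803545, 0.001547790410482336]) [ 0.44031249 -0.2478928   0.04      ]
(array([ 0.44100929, -0.24589025,  0.0468164 ]), [0.00020608641501070537, 0.0002060864150105922])
[ 0.44128383 -0.25178237  0.11172749]
```

```bash
python3 -m jog '[[[-0.001,0.0025,-0.03,0,0,0,0],[-0.0015,0.0025,-0.06,0,0,0,0],[-0.0015,0.0025,-0.078,0,0,0,0],[-0.0015,0.0025,-0.082,0,0,0,0],[-0.0015,0.0025,-0.082,0,0,0,0],[-0.0015,0.0025,-0.082,0,0,0,0]]]'; python3 -m jog '[[[0,0,0,0,0,0,0],[0,0,0,0,0,0,0],[0,0,0,0,0,0,0]]]'
```

```text
clock: 2.03
eef_pos: [0.4398, -0.2488, 0.0291]
tool_rot: [0.779, 0.627, 0.001, 0.001]
ft_force: [0.4, -1.3, -0.3]
grip_width: 0.0852
clock: 2.28
eef_pos: [0.4395, -0.2484, 0.0287]
tool_rot: [0.779, 0.627, 0.001, 0.001]
ft_force: [-0.4, 0.1, 0.2]
grip_width: 0.0854
```

```bash
python3 -m jog '[[[0,-0.0005,-0.0075,0,0,0,0],[0,-0.0005,-0.0075,0,0,0,0],[0,-0.0005,-0.0075,0,0,0,60],[0,-0.0005,-0.0075,0,0,0,120],[0,-0.0005,-0.0075,0,0,0,160],[0,-0.0005,-0.0075,0,0,0,255],[0,-0.0005,-0.0075,0,0,0,255],[0,-0.0005,-0.0075,0,0,0,255],[0,-0.0005,-0.0075,0,0,0,255],[0,-0.0005,-0.0075,0,0,0,255]]]';python3 -m jog '[[[0,0,0,0,0,0,255],[0,0,0,0,0,0,255],[0,0,0.02,0,0,0,255],[0,0,0.05,0,0,0,255],[0,0,0.09,0,0,0,255],[0,0,0.12,0,0,0,255],[0,0,0.12,0,0,0,255],[0,0,0.12,0,0,0,255],[0,0,0.12,0,0,0,255]]]'
```

```text
clock: 3.12
eef_pos: [0.439, -0.2486, 0.0203]
tool_rot: [0.779, 0.627, 0.0, 0.001]
ft_force: [0.4, -0.2, 3.8]
grip_width: 0.0344
clock: 3.87
eef_pos: [0.4371, -0.2477, 0.1382]
tool_rot: [0.779, 0.627, -0.001, -0.002]
ft_force: [-0.2, 0.4, -2.5]
grip_width: 0.0341
```

Held (34 mm opening, 2.5 N weight). Next: lift and carry over the console at a safe height.

```bash
python3 -m jog '[[[0,0.01,0.04,0,0,0,255],[0.01,0.035,0.08,0,0,0,255],[0.02,0.07,0.09,0,0,0,255],[0.035,0.105,0.09,0,0,0,255],[0.05,0.14,0.09,0,0,0,255],[0.065,0.175,0.09,0,0,0,255],[0.078,0.21,0.09,0,0,0,255],[0.09,0.245,0.09,0,0,0,255],[0.102,0.28,0.09,0,0,0,255],[0.114,0.315,0.09,0,0,0,255]]]';python3 -m jog '[[[0.012,0.035,0,0,0,0,255],[0.024,0.07,0,0,0,0,255],[0.034,0.1,0,0,0,0,255],[0.034,0.104,-0.03,0,0,0,255],[0.034,0.104,-0.06,0,0,0,255],[0.034,0.104,-0.08,0,0,0,255],[0.034,0.104,-0.08,0,0,0,255],[0.034,0.104,-0.08,0,0,0,255],[0.034,0.104,-0.08,0,0,0,255],[0.034,0.104,-0.08,0,0,0,255]]]'
python3 - <<'E'
from h import *
o=bot.get_obs();print(o['clock'],o['eef_pos'],o['ft_force'],o['grip_width'])
m=bot.camera_model('wrist');np.save('m3.npy',m,allow_pickle=True)
cv2.imwrite('pics/w3.png',bot.camera('wrist'));cv2.imwrite('pics/side3.png',bot.camera('side'));cv2.imwrite('pics/top3.png',bot.camera('top'))
a=cv2.imread('pics/w3.png')[80:380,160:480];b=cv2.imread('pics/side3.png')[110:230,240:400];
cv2.imwrite('pics/c3.png',np.hstack([cv2.resize(a,None,fx=1.5,fy=1.5),cv2.resize(b,(320,240)).copy() if 0 else cv2.copyMakeBorder(cv2.resize(b,(320,240)),0,210,0,0,cv2.BORDER_CONSTANT)]))
E
```

```text
clock: 4.7
eef_pos: [0.5511, 0.0683, 0.2264]
tool_rot: [0.779, 0.627, -0.003, -0.002]
ft_force: [1.6, -0.5, -2.9]
grip_width: 0.0341
clock: 5.53
eef_pos: [0.5875, 0.1707, 0.1512]
tool_rot: [0.779, 0.627, 0.001, 0.0]
ft_force: [1.2, 0.3, -2.4]
grip_width: 0.0339
5.5333 [0.58749028 0.17066223 0.15120375] [ 1.17465446  0.33360433 -2.39503057] 0.03387816873474892
```

View pics/c3.png

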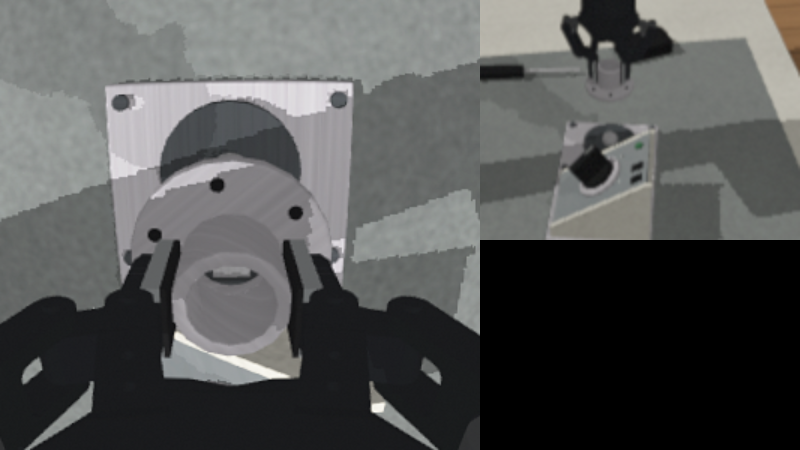

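The hub hangs straight in the jaws above the nest. Boss ring is at crop (232,303), nest arc x 161–300 with its top at (230,100). I'll fit both circles (nest edge and flange edge) by ray casting.

```bash
cat >> h.py <<'E'
from scipy.optimize import least_squares
def arc(m,im,z,R,guess,tol=.006,box=(0,640,0,400),lo=60,hi=160,half=None):
    e=cv2.Canny(cv2.GaussianBlur(cv2.cvtColor(im,cv2.COLOR_BGR2GRAY),(3,3),0),lo,hi)
    v,u=np.nonzero(e);k=(u>=box[0])&(u<box[1])&(v>=box[2])&(v<box[3])
    P=np.array([plane(fray(m,a,b),z)[:2] for a,b in zip(u[k],v[k])]);c=np.array(guess[:2],float)
    for t in (tol,tol/2,tol/4,.0012,.0012):
        Q=P[abs(np.linalg.norm(P-c,axis=1)-R)<t]
        c=least_squares(lambda x:np.linalg.norm(Q-x,axis=1)-R,c,loss='soft_l1',f_scale=.0005).x
    return c,len(Q)
E
python3 - <<'E'
from h import *
m=np.load('m3.npy',allow_pickle=True).item();im=cv2.imread('pics/w3.png')
zt=.1512-.0203
f=lambda x,y:(160+x/1.5,80+y/1.5)
print('nest',arc(m,im,.022,.042,(.586,.170),box=(255,370,140,200)))
print('nest20',arc(m,im,.022,.042,(.586,.170),box=(255,370,140,200),lo=30,hi=90))
print('flange',arc(m,im,zt+.008,.036,(.5875,.170),box=(240,390,180,240)))
print('boss',arc(m,im,zt+.040,.018,(.5875,.170),box=(270,360,240,320),tol=.004))
print('bosspt',plane(fray(m,*f(232.5,303)),zt+.04))
S,T=bot.camera_model('side'),bot.camera_model('top')
# nest outer edge three picks
for p in [(161,170),(300,170),(230,100)]: print(plane(fray(m,*f(*p)),.022).round(4))
for p in [(131,232),(331,232),(232,158)]: print(plane(fray(m,*f(*p)),zt+.008).round(4))
E
```

```text
nest (array([0.58791718, 0.17206996]), 183)
nest20 (array([0.58791718, 0.17206996]), 183)
flange (array([0.58810145, 0.16953814]), 228)
boss (array([0.58782855, 0.17020051]), 169)
bosspt [0.58839095 0.17077614 0.1709    ]
[0.5486 0.1817 0.022 ]
[0.6286 0.1641 0.022 ]
[0.5971 0.2129 0.022 ]
[0.5563 0.187  0.1389]
[0.6237 0.1721 0.1389]
[0.5958 0.2048 0.1389]
```

```bash
python3 -m jog '[[[0,0,-0.03,0,0,0,255],[0,0,-0.06,0,0,0,255],[0,0,-0.08,0,0,0,255],[0,0,-0.085,0,0,0,255],[0,0,-0.085,0,0,0,255],[0,0,-0.085,0,0,0,255],[0,0,-0.085,0,0,0,255],[0,0,-0.085,0,0,0,255]]]'
cat > look.py <<'E'
from h import *
import sys
o=bot.get_obs();p=o['eef_pos'];print(o['clock'],p,np.round(o['ft_force'],1),o['grip_width'])
m=bot.camera_model('wrist');im=bot.camera('wrist');cv2.imwrite('pics/w4.png',im)
zt=p[2]-.0203
print('nest',arc(m,im,.022,.042,(.587,.171),box=(230,400,100,200)))
print('flange',arc(m,im,zt+.008,.036,p,box=(240,390,180,240)))
print('boss',arc(m,im,zt+.040,.018,p,box=(270,360,240,320),tol=.004))
cv2.imwrite('pics/s4.png',bot.camera('side'))
a=im[80:380,160:480];b=cv2.imread('pics/s4.png')[130:220,260:360]
cv2.imwrite('pics/c4.png',np.hstack([cv2.resize(a,(480,450)),cv2.copyMakeBorder(cv2.resize(b,(320,288),interpolation=cv2.INTER_CUBIC),0,162,0,0,cv2.BORDER_CONSTANT)]))
E
python3 look.py
```

```text
clock: 6.35
eef_pos: [0.5881, 0.1711, 0.0671]
tool_rot: [0.779, 0.627, 0.002, 0.001]
ft_force: [-0.7, -0.8, -1.3]
grip_width: 0.0336
6.35 [0.5880886  0.17109863 0.06708673] [-0.7 -0.8 -1.3] 0.033641201177342164
nest (array([0.58798055, 0.17234606]), 194)
flange (array([0.58849989, 0.16976698]), 257)
boss (array([0.58836963, 0.17092279]), 137)
```

View pics/c4.png

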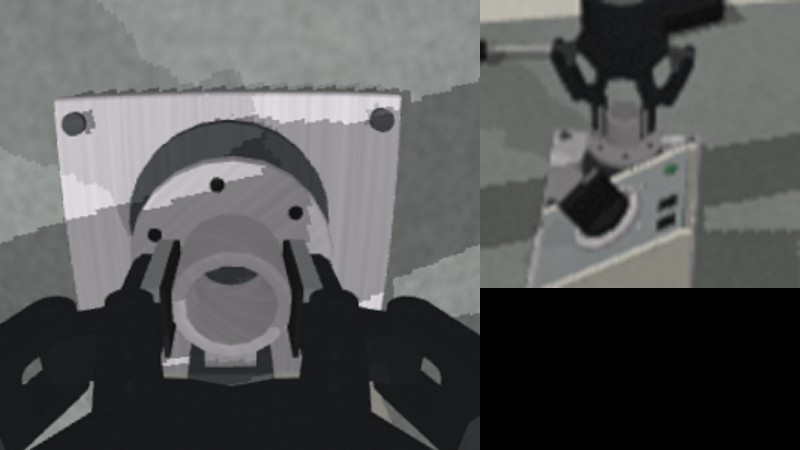

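Nest at (0.588,0.172) and flange at (0.5885,0.170) in the wrist view; the fixed cameras suggest a smaller offset. I use a compromise shift of (-1,+1) mm and descend while watching the force; the chamfer takes the rest.

```bash
python3 -m jog '[[[-0.0005,0.0005,-0.006,0,0,0,255],[-0.001,0.001,-0.012,0,0,0,255],[-0.001,0.001,-0.014,0,0,0,255],[-0.001,0.001,-0.014,0,0,0,255]]]'; python3 -m jog '[[[0,0,-0.001,0,0,0,255],[0,0,-0.002,0,0,0,255],[0,0,-0.003,0,0,0,255],[0,0,-0.003,0,0,0,255]]]'
```

```text
clock: 6.78
eef_pos: [0.5855, 0.1719, 0.0503]
tool_rot: [0.779, 0.627, 0.0, -0.0]
ft_force: [0.1, 1.1, -2.8]
grip_width: 0.0339
clock: 7.12
eef_pos: [0.5864, 0.1722, 0.0481]
tool_rot: [0.779, 0.627, 0.001, 0.0]
ft_force: [2.4, 2.3, -1.4]
grip_width: 0.034
```

The spigot has entered the bore, with only light side forces. Nudge toward them and continue.

```bash
python3 -m jog '[[[0.0005,0.0005,-0.001,0,0,0,255],[0.0005,0.0005,-0.002,0,0,0,255],[0.0005,0.0005,-0.003,0,0,0,255],[0.0005,0.0005,-0.003,0,0,0,255],[0.0005,0.0005,-0.003,0,0,0,255]]]';python3 -m jog '[[[0,0,-0.001,0,0,0,255],[0,0,-0.002,0,0,0,255],[0,0,-0.003,0,0,0,255],[0,0,-0.003,0,0,0,255]]]'
```

```text
clock: 7.53
eef_pos: [0.5866, 0.1724, 0.0449]
tool_rot: [0.779, 0.627, 0.001, 0.0]
ft_force: [4.0, 1.9, -1.6]
grip_width: 0.0341
clock: 7.87
eef_pos: [0.5866, 0.1725, 0.0424]
tool_rot: [0.779, 0.627, 0.001, 0.0]
ft_force: [3.2, 2.7, 0.7]
grip_width: 0.0339
```

```bash
python3 -m jog '[[[0.0005,0.0005,-0.001,0,0,0,255],[0.0005,0.0005,-0.0015,0,0,0,255],[0.0005,0.0005,-0.0015,0,0,0,255],[0.0005,0.0005,-0.0015,0,0,0,255]]]'
```

```text
clock: 8.2
eef_pos: [0.5866, 0.1725, 0.0423]
tool_rot: [0.779, 0.627, 0.0, 0.0]
ft_force: [0.3, 0.6, 11.0]
grip_width: 0.0337
```

Seated at TCP z 0.0423, exactly the expected home height, with 11 N contact. Release and go up.

```bash
python3 -m jog '[[[0,0,0.0015,0,0,0,150],[0,0,0.0015,0,0,0,80],[0,0,0.0015,0,0,0,0],[0,0,0.0015,0,0,0,0],[0,0,0.0015,0,0,0,0],[0,0,0.0015,0,0,0,0],[0,0,0.03,0,0,0,0],[0,0,0.07,0,0,0,0],[0,0,0.11,0,0,0,0],[0,0,0.14,0,0,0,0]]]'
python3 - <<'E'
from h import *
from scipy.spatial.transform import Rotation as R
o=bot.get_obs();Rt=R.from_quat(o['tool_rot'])
yaw=np.radians(-11.9);Rs=R.from_euler('z',yaw)
st=np.array([.5866,.1717,0])-Rs.apply([0,.07,0]);k=st+Rs.apply([-.021,-.072,.110])
a=Rs.apply([-np.sin(np.radians(35)),0,np.cos(np.radians(35))]);up=Rs.apply([np.cos(np.radians(35)),0,np.sin(np.radians(35))])
print('knob',k,'axis',a,'stand',st, 'joints',np.round(o['joint_pos'],2))
bar=R.from_rotvec(a*.62).apply(up)
for s in (1,-1):
    y=s*np.cross(a,bar);z=-a;M=R.from_matrix(np.c_[np.cross(y,z),y,z])
    print(s,'y',y.round(3),'rotvec deg',np.degrees((M*Rt.inv()).as_rotvec()).round(2))
print('above knob 10cm', k+a*.10)
E
```

```text
clock: 9.03
eef_pos: [0.5868, 0.1727, 0.1833]
tool_rot: [0.779, 0.627, 0.001, 0.0]
ft_force: [0.5, -0.7, 0.9]
grip_width: 0.0853
knob [0.53677032 0.03708201 0.11      ] axis [-0.5612497   0.11827386  0.81915204] stand [0.57216571 0.10320437 0.        ] joints [ 0.29  0.49  0.22  1.3  -0.    2.07]
1 y [-0.298  0.895 -0.333] rotvec deg [-41.55 -11.17 121.21]
-1 y [ 0.298 -0.895  0.333] rotvec deg [  9.5  -34.93 -52.32]
above knob 10cm [0.48064535 0.0489094  0.1919152 ]
```

The s=+1 option keeps joint 6 in range (about -19° to 57°). Move to 10 cm out along the knob axis, with the jaws across the bar.

```bash
python3 -m jog '[[[-0.02,-0.02,0.02,-2.3,-0.6,6.7,0],[-0.106,-0.124,0.03,-41.5,-11.2,121.2,0],[-0.106,-0.124,0.03,-41.5,-11.2,121.2,0],[-0.106,-0.124,0.03,-41.5,-11.2,121.2,0],[-0.106,-0.124,0.03,-41.5,-11.2,121.2,0],[-0.106,-0.124,0.03,-41.5,-11.2,121.2,0],[-0.106,-0.124,0.03,-41.5,-11.2,121.2,0],[-0.106,-0.124,0.03,-41.5,-11.2,121.2,0],[-0.106,-0.124,0.03,-41.5,-11.2,121.2,0],[-0.106,-0.124,0.03,-41.5,-11.2,121.2,0]]]'
cat > err.py <<'E'
from h import *
from scipy.spatial.transform import Rotation as R
import sys
K=np.array([.5368,.0371,.110]);A=np.array([-.56125,.11827,.81915]);Y=np.array([-.298,.895,-.333])
d=float(sys.argv[1]);o=bot.get_obs()
z=-A;y=Y-A*(Y@A);y/=np.linalg.norm(y);M=R.from_matrix(np.c_[np.cross(y,z),y,z])
print('delta',(K+A*d-o['eef_pos']).round(4),'rot',np.degrees((M*R.from_quat(o['tool_rot']).inv()).as_rotvec()).round(1),np.round(o['joint_pos'],2))
E
python3 err.py .10
```

```text
clock: 9.87
eef_pos: [0.4801, 0.0487, 0.2103]
tool_rot: [0.283, 0.939, -0.079, 0.179]
ft_force: [-0.2, 0.5, -0.0]
grip_width: 0.0853
delta [ 0.0005  0.0003 -0.0184] rot [-18.2  -4.9  53.5] [ 0.3   0.06 -0.36  0.94 -0.33  0.85]
```

```bash
python3 -m jog '[[[0,0,-0.018,-18.2,-4.9,53.5,0],[0,0,-0.018,-18.2,-4.9,53.5,0],[0,0,-0.018,-18.2,-4.9,53.5,0],[0,0,-0.018,-18.2,-4.9,53.5,0],[0,0,-0.018,-18.2,-4.9,53.5,0],[0,0,-0.018,-18.2,-4.9,53.5,0],[0,0,-0.018,-18.2,-4.9,53.5,0],[0,0,-0.018,-18.2,-4.9,53.5,0],[0,0,-0.018,-18.2,-4.9,53.5,0],[0,0,-0.018,-18.2,-4.9,53.5,0]]]'
python3 -m jog '[[[0,0,0,0,0,0,0],[0,0,0,0,0,0,0]]]'; python3 err.py .10
python3 - <<'E'
from h import *
m=bot.camera_model('wrist');np.save('m5.npy',m,allow_pickle=True)
im=bot.camera('wrist');cv2.imwrite('pics/w5.png',im);cv2.imwrite('pics/s5.png',bot.camera('side'));cv2.imwrite('pics/t5.png',bot.camera('top'))
b=cv2.imread('pics/s5.png')[150:240,260:360]
cv2.imwrite('pics/c5.png',np.hstack([cv2.resize(im[60:360,160:480],(480,450)),cv2.copyMakeBorder(cv2.resize(b,(320,288)),0,162,0,0,cv2.BORDER_CONSTANT)]))
E
```

```text
clock: 10.7
eef_pos: [0.4797, 0.0481, 0.1921]
tool_rot: [-0.191, 0.935, -0.12, 0.274]
ft_force: [-0.7, -0.6, -0.3]
grip_width: 0.0851
clock: 10.87
eef_pos: [0.481, 0.0489, 0.1927]
tool_rot: [-0.192, 0.934, -0.12, 0.275]
ft_force: [-0.2, 0.2, -0.1]
grip_width: 0.0856
delta [-0.0004  0.     -0.0008] rot [-0.2 -0.   0.4] [ 0.26 -0.12 -0.7   0.43 -0.26 -0.22]
```

View pics/c5.png

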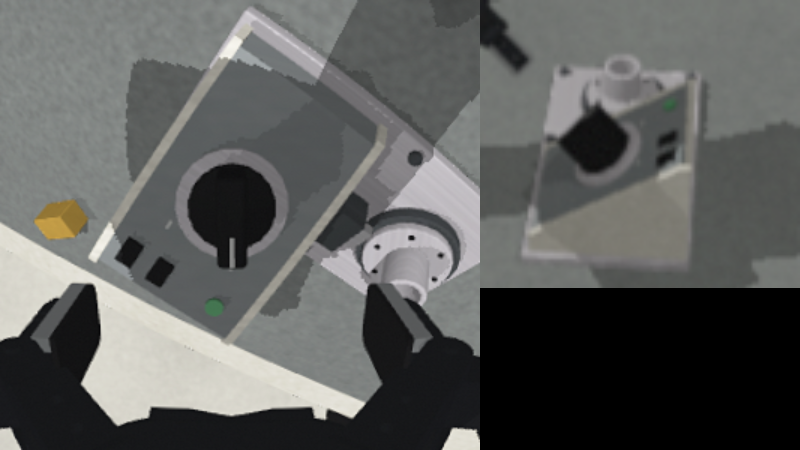

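The bar is vertical in the wrist crop at x≈232, midway between the pads (95 and 370). The white line is at its lower end (232,250), the disc centre is about (232,209), and the hub is flat on its nest at (405,250). Next I check the knob centre, and step in for a second view.

```bash
python3 -m jog '[[[0.014,-0.003,-0.02,0,0,0,0],[0.028,-0.006,-0.041,0,0,0,0],[0.028,-0.006,-0.041,0,0,0,0],[0.028,-0.006,-0.041,0,0,0,0],[0.028,-0.006,-0.041,0,0,0,0]]]'
python3 - <<'E'
from h import *
K=np.array([.5368,.0371,.110]);A=np.array([-.56125,.11827,.81915])
m6=bot.camera_model('wrist');print(bot.get_obs()['eef_pos']);i6=bot.camera('wrist');cv2.imwrite('pics/w6.png',i6)
m5=np.load('m5.npy',allow_pickle=True).item();i5=cv2.imread('pics/w5.png');E=[]
for m,im in((m5,i5),(m6,i6)):
    u0,v0=314,200
    mk=cv2.inRange(im,(0,0,0),(55,55,55));n,l,s,c=cv2.connectedComponentsWithStats(mk)
    # white line on the bar: bright low-saturation pixels inside the blob's box
    j=min((q for q in range(1,n) if s[q,4]>800),key=lambda q:np.hypot(*(c[q]-(u0,v0))))
    print('blob',s[j],c[j].round(1))
    x,y,w,h,_=s[j];W=cv2.inRange(im[y:y+h,x:x+w],(130,)*3,(255,)*3)
    cnt,_=cv2.findContours(cv2.morphologyEx((l==j).astype(np.uint8),cv2.MORPH_CLOSE,np.ones((9,9))),0,1)
    fill=np.zeros(mk.shape,np.uint8);cv2.drawContours(fill,cnt,-1,255,-1)
    L=cv2.bitwise_and(fill,cv2.inRange(im,(90,)*3,(255,)*3));v,u=np.nonzero(L);print('line',len(u),u.mean(),v.min(),v.max(),v.mean())
    E.append(fray(m,u.mean(),v.mean()))
    r=fray(m,x+w/2,y+h/2)
p,e=cross(*E);print('line mid',p,e,'along axis from K',(p-K)@A)
bar=np.cross(np.cross([0,0,1],A),A)
b=np.cross(np.array([-.298,.895,-.333]),A);print('along bar',(p-K)@b,'across',(p-K)@np.cross(A,b))
E
python3 err.py .05
```

```text
clock: 11.43
eef_pos: [0.5083, 0.0427, 0.1514]
tool_rot: [-0.192, 0.934, -0.12, 0.274]
ft_force: [-0.7, -1.6, 1.1]
grip_width: 0.0857
[0.50828471 0.04272651 0.1514059 ]
blob [ 285  169   59   70 2781] [314.2 199.6]
line 65 314.15384615384613 219 238 229.0
blob [ 279  182   71   88 4184] [314.  219.7]
line 92 314.5 246 268 257.0
line mid [0.55074441 0.04503186 0.12133392] [0.00018779656996405957, 0.00018779656996407447] along axis from K 0.002395982698663376
along bar 0.019484818563192025 across -0.0008314005428626035
delta [ 0.0001  0.0002 -0.0011] rot [-0.1 -0.   0.3] [ 0.22 -0.   -0.73  0.28 -0.24 -0.25]
```

```bash
python3 -m jog '[[[0.014,-0.003,-0.021,0,0,0,0],[0.022,-0.0045,-0.033,0,0,0,0],[0.028,-0.0055,-0.042,0,0,0,0],[0.032,-0.0065,-0.0475,0,0,0,0],[0.032,-0.0065,-0.0475,0,0,0,0],[0.032,-0.0065,-0.0475,0,0,0,0]]]'; python3 err.py -.007
```

```text
clock: 11.98
eef_pos: [0.5406, 0.0363, 0.1045]
tool_rot: [-0.192, 0.934, -0.12, 0.275]
ft_force: [0.3, -0.4, 0.9]
grip_width: 0.0849
delta [ 0.0002  0.     -0.0002] rot [-0.1 -0.   0.3] [ 0.19  0.15 -0.74  0.12 -0.22 -0.28]
```

```bash
python3 -m jog '[[[0,0,0,0,0,0,80],[0,0,0,0,0,0,160],[0,0,0,0,0,0,255],[0,0,0,0,0,0,255],[0,0,0,0,0,0,255],[0,0,0,0,0,0,255],[0,0,0,0,0,0,255],[0,0,0,0,0,0,255],[0,0,0,0,0,0,255],[0,0,0,0,0,0,255]]]'; python3 err.py -.007
python3 -c "
import numpy as np
A=np.array([-.56125,.11827,.81915])
for d in(15,30,45,60,72,76):print(d,(-A*d).round(2))"
```

```text
clock: 12.82
eef_pos: [0.5405, 0.0359, 0.1043]
tool_rot: [-0.192, 0.934, -0.121, 0.275]
ft_force: [-4.1, -0.8, 4.7]
grip_width: 0.015
delta [ 0.0002  0.0003 -0.0001] rot [-0.1 -0.   0.3] [ 0.19  0.15 -0.74  0.12 -0.22 -0.28]
15 [  8.42  -1.77 -12.29]
30 [ 16.84  -3.55 -24.57]
45 [ 25.26  -5.32 -36.86]
60 [ 33.68  -7.1  -49.15]
72 [ 40.41  -8.52 -58.98]
76 [ 42.66  -8.99 -62.26]
```

Bar gripped (15 mm). Turn clockwise in steps.

```bash
python3 -m jog '[[[0,0,0,2.8,-0.6,-4.1,255],[0,0,0,5.6,-1.2,-8.2,255],[0,0,0,8.4,-1.8,-12.3,255],[0,0,0,11.2,-2.4,-16.4,255],[0,0,0,14,-3,-20.5,255],[0,0,0,16.8,-3.5,-24.6,255]]]'; python3 err.py -.007; python3 -m jog '[[[0,0,0,2.8,-0.6,-4.1,255],[0,0,0,5.6,-1.2,-8.2,255],[0,0,0,8.4,-1.8,-12.3,255],[0,0,0,11.2,-2.4,-16.4,255],[0,0,0,14,-3,-20.5,255],[0,0,0,16.8,-3.5,-24.6,255]]]'; python3 err.py -.007
```

```text
clock: 13.32
eef_pos: [0.5404, 0.0368, 0.1041]
tool_rot: [0.057, 0.952, -0.044, 0.296]
ft_force: [-3.2, 1.5, 5.1]
grip_width: 0.0145
delta [ 0.0003 -0.0005  0.0001] rot [-17.1   3.5  25. ] [ 0.19  0.15 -0.74  0.12 -0.22  0.24]
clock: 13.82
eef_pos: [0.5407, 0.0376, 0.1043]
tool_rot: [0.302, 0.905, 0.036, 0.297]
ft_force: [-2.7, 4.3, 3.4]
grip_width: 0.0149
delta [ 0.     -0.0014  0.    ] rot [-34.1   6.9  49.5] [ 0.19  0.15 -0.73  0.12 -0.22  0.77]
```

```bash
python3 -m jog '[[[0,0,0,2.8,-0.6,-4.1,255],[0,0,0,5.6,-1.2,-8.2,255],[0,0,0,7.6,-1.6,-11.1,255],[0,0,0,7.6,-1.6,-11.1,255],[0,0,0,7.6,-1.6,-11.1,255]]]'; python3 err.py -.007;python3 -c "
from h import *;print(bot.get_obs()['ft_torque'])"
```

```text
clock: 14.23
eef_pos: [0.541, 0.0379, 0.1044]
tool_rot: [0.404, 0.864, 0.071, 0.291]
ft_force: [-2.4, 4.7, 4.4]
grip_width: 0.015
delta [-0.0002 -0.0016 -0.0001] rot [-41.6   8.4  60.4] [ 0.19  0.15 -0.73  0.12 -0.22  1.  ]
[0.82193702 0.49915171 0.46314219]
```

```bash
python3 -m jog '[[[0,0,0,0,0,0,150],[0,0,0,0,0,0,60],[0,0,0,0,0,0,0],[0,0,0,0,0,0,0],[0,0,0,0,0,0,0],[0,0,0,0,0,0,0],[-0.014,0.003,0.021,0,0,0,0],[-0.03,0.006,0.043,0,0,0,0],[-0.048,0.01,0.07,0,0,0,0],[-0.067,0.014,0.098,0,0,0,0]]]'; python3 -m jog '[[[-0.04,0,0.04,0,0,0,0],[-0.08,0,0.08,0,0,0,0],[-0.11,0,0.1,0,0,0,0],[-0.11,0,0.1,0,0,0,0],[-0.11,0,0.1,0,0,0,0]]]'
python3 - <<'E'
from h import *
w=bot.camera('wrist');s=bot.camera('side')[140:230,255:375];t=bot.camera('top')[165:255,230:350]
cv2.imwrite('pics/c7.png',np.vstack([np.hstack([cv2.resize(x,(400,300),interpolation=cv2.INTER_CUBIC) for x in(t,s)]),cv2.resize(w[100:280,120:600],(800,300))]))
E
```

```text
clock: 15.07
eef_pos: [0.4721, 0.0498, 0.2018]
tool_rot: [0.405, 0.864, 0.068, 0.29]
ft_force: [1.5, 0.4, -0.8]
grip_width: 0.0858
clock: 15.48
eef_pos: [0.3626, 0.0506, 0.3063]
tool_rot: [0.404, 0.863, 0.072, 0.294]
ft_force: [0.5, 1.1, -0.2]
grip_width: 0.0853
```

View pics/c7.png

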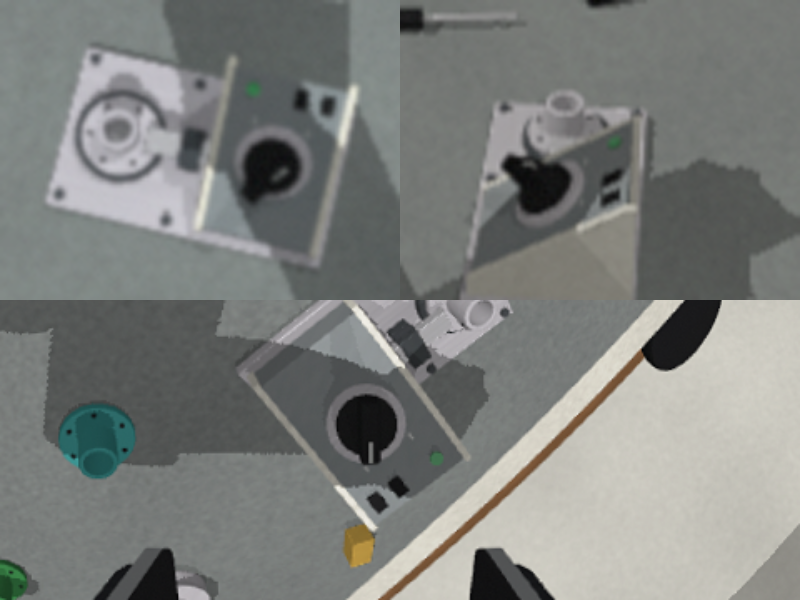

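The final view shows the hub concentric in the nest at top crop (120,132). The bright bolt reaches over its flange at (160,140), and the knob's white line stands on the clamped tick at wrist crop (368,462) with the gripper away. I'm handing it in.

```bash
python3 -c "
from workcell import bot
print(bot.job_done(),bot.get_obs()['clock'])"
```

```text
the job is handed in; nothing more can be done
the job is handed in; nothing more can be done
```

The job is done and handed in at about 15.6 s of the 51 s allowed. I lowered the plain aluminium hub over the spigot, keeping hold of it until it was seated, and released it. I then turned the knob about 74° clockwise in one grasp and let go.

- **Hub seated:** it stopped at TCP height 0.0423 m with 11 N of contact, which is the height expected for fully home. In the last views it is concentric in the nest.
- **Knob clamped:** after release the white line stays on the clamped tick, and the bolt reaches over the flange.
- **Robot clear:** the gripper is open and well away, and the wrist force readings I saw were at most about 12 N. I never moved toward the pulley, block, screwdriver or adapter, but did not measure their positions afterwards.

Two checks disagreed:
- **Nest position:** the fixed cameras and the wrist camera differed by about 2 mm. I used a compromise, and the spigot's chamfer took up the rest.
- **Knob height:** the two wrist views put the white line on the bar about 7 mm lower than the text implies. I used the text's height, and the grasp held.

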